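# Turn the face-down test cartridge over into the loading tray

## Task

One of the three small test cartridges on the worktop lies face down, on its raised sample port. Turn it over and leave it face up, lying flat and loose inside the shallow grey tray; do not drop it from a height, and leave the two cartridges that already lie face up where they are.

Things in the scene. Friction and masses are not known exactly. Their poses are not given: they have to be found in the camera images.
- cartridge_a: the face-down cartridge: white plastic, 20 g, body 62 (x) x 34 (y) x 8 mm (z) plus a raised port on the face. Origin: middle of the plain flat back; +z points out through the face: down at the start, to be up at the end. It lies tilted about 10 deg on the port and its +x end edge, the higher -x (port) end roughly to the right (-y). Grip it across the 34 mm width
- port (a point): middle of the top of that cartridge's sample port: a stub 14 mm wide and 7 mm high, 15 mm from the back and 16 mm from the middle towards the -x end. Stood on its +x end and let go leaning over 8 deg past upright towards its back, the cartridge falls onto its back
- cartridge_b: another cartridge of the same size (its port may be round), lying face up on the worktop; origin: middle of its underside, z up, x along its length, port at -x. To be left alone
- cartridge_c: a third such cartridge, lying face up on the worktop; origin: middle of its underside, z up, x along its length, port at -x. To be left alone
- tray: shallow open tray of grey plastic, fixed to the worktop, 120 (x) x 150 (y) mm outside, walls 4 mm thick (112 x 142 mm inside), floor 4 mm thick, rim 15 mm above the worktop; an 8 mm tab at the middle of each y end. Origin: centre of its underside, on the worktop; x points roughly ahead, y left, z up
Not all that is in view belongs to the job. What is shaped like the cartridge_a but green or pink is not meant.

How it is judged (in metres and radians):
At the end, for the whole second after the job is handed in: The cartridge that lay face down rests, released, on the tray's floor inside its walls, face up and flat (within about 8 degrees); the other two cartridges are within 20 mm of where they lay (angle between cartridge_a's own z axis and vertical below 0.15 rad and x of cartridge_a in the frame of tray between -0.045 and 0.045 m and y of cartridge_a in the frame of tray between -0.06 and 0.06 m and z of cartridge_a in the frame of tray below 0.009 m and linear speed of cartridge_a below 0.02 m/s and distance of each of cartridge_b, cartridge_c from where it was at the start of the episode below 0.02 m); the robot touches nothing.
It fails at once if the cartridge was let go with its middle more than 90 mm above the worktop (height (world z) of cartridge_a above 0.09 m and contact force between cartridge_a and the fingers below 0.01 N).
It fails at once if one of the other cartridges was moved by more than 20 mm (distance of any of cartridge_b, cartridge_c from where it was at the start of the episode above 0.02 m).
It also fails if it takes over 42 s, if anything falls off the work surface, if the arm or the gripper's body presses on something with over 40 N, if the wrist force passes 120 N, or if a joint passes its speed limit or range.

## Robot

A 6-joint arm with a two-finger parallel gripper is mounted at the origin on a cart in front of the work surface, level with it; the furniture and walls round the work are solid. World frame = base frame: x ahead of the robot, y to its left, z up, the work surface at z = 0. Lengths are in mm, angles in rad, forces in N, time in s.
With the tool pointing down it reaches from about 350 to 975 mm from the base axis. Payload 4.9 kg.
Tool frame: the origin (TCP) lies between the finger pads; the fingertips stand 17 mm ahead of it and the grasp point (between the pads) lies 2 mm behind it; z points along the fingers, y is the line along which they close (so a half turn about z gives the same grasp; the last joint's range is limited). The gripper opens to 85 mm and grips with 20 to 120 N. Pads are 22 mm wide; open, the fingers measure 114 mm over their backs; the gripper's body (76 mm by 85 mm) begins 54 mm behind the grasp point. The pads swing forward as they close: fully open they stand 13 mm farther back than shut.
Start: joints at [-1.446, 0.053, 1.613, -0, 1.476, -0.119], TCP at [150.866, -606.499, 248.304] pointing down, gripper open.
Joint ranges: [-3.01, 3.01], [-1.01, 2.22], [0.06, 2.58], [-1.02, 4.17], [0.09, 2.62], [-3.14, 3.14]. Speed limits (rad/s): [2.57, 2.57, 3.14, 3.14, 3.14, 3.14].

## Interface

Orientations are given as a 3x3 rotation matrix whose columns are the frame's x, y, z axes.
In Python, from station import sensors, capture, get_calibration, ticket, search_frame gives the robot as it stands.
- The arm moves only by the shell command python3 -m pendant 'ROWS' [FORCE]. ROWS is JSON, a list of rows, each a list of 7 numbers: the shift along the tool's x, y, z each as a share of 750 mm, from -1 to 1, then the turn, a rotation vector about the tool's x, y, z each as a share of 0.5 rad, from -1 to 1, then the opening, from -1 (shut) to 1 (fully open), so that 0 is half open. A call has 1 to 10 rows; each row shifts and turns the commanded pose from where the row before left it, along the tool's axes as they then stand; what a row does not reach is not made up. A row lasts 1/10 s, in which the tool goes at most 50 mm and 8.59 degrees, less where a joint would pass 70% of its speed; a pose out of reach is approached as far as the arm can. A call with a number of a shift or a turn outside -1 to 1 is refused whole. A call with a gripper value outside its range is refused whole. The fingers move at their own pace and stop on an object; FORCE is the grip in N (left out, the last holds). Time passes only in rows, so rows that do not move let the fingers close. It gives the time, the measured TCP pose, the force, the opening and the grip force at its end, in the units of the state.
- sensors.observe(): the state, without advancing time (a new reading comes with each control period).
- capture(name): name is "scene" or "top" or "wrist"; returns the picture (400x640x3 uint8, blue, green, red); there is no depth.
- get_calibration(name): a dict with "intrinsics" (3x3 intrinsics, pixels), "world_to_cam" (4x4, takes a point from world to camera coordinates). Camera axes: x right, y up, looking along -z (the intrinsics and any distortion apply to the point x, -y, -z); pixel columns grow to the right and rows downward; lengths in mm; the calibration is good to about 2 mm. A picture is of the moment at which its call begins: read the wrist's pose just before it. get_calibration takes no time and is no camera call; for the wrist camera it gives the pose at the moment of the call.
- ticket.finish_job(): hands the job in; it is judged then, once.
Trained networks look in the newest picture that a camera, given by its name, has taken for a name from the list of things; names that differ only in an ending like _2 or _b are one class to them, and where a whole thing is asked for, a point or a joint stands for the part that bears it (a point fixed in the world has none). Each returns a list of dicts, best first, with "conf" (0 to 1); they miss things now and then, are a little off and sometimes report something else, mostly with a low value. They report only what shows in the picture. A call takes as long as a camera call. They do not tell look-alikes from the thing itself.
- search_frame(query, camera): "location" ([x, y, z] in mm, in world coordinates, good to about 4 mm: the middle of the surface that is visible of it).
The state is a dict: "t": time; "joints": joint angles; "dq": joint speeds; "joint_torque": joint torques, N m; "tcp_pos": TCP position; "eef_rot": TCP orientation; "ft_force": force on the tool from outside, world axes, zero at the start; "wrist_torque": the same for the moment, N m; "width": finger opening in mm; "grip_force": force on a finger pad.
Only numpy, scipy, OpenCV 4.12 (cv2) and the standard library are available. Lean on these libraries where they do the work, as an engineer would, in place of code of your own. Each camera call takes 0.05 s, during which the arm holds its last target. There are 200 camera calls.

## Working session

There is one attempt and no reset: what is moved stays moved. The work goes in short steps, Python scripts to look and compute and a shell command to move; the robot and the scene stay as the last step left them, time stands still between calls to the robot, and variables do not carry over. Pictures are saved under pics/ and viewed, at most 10 in all, crops included, and the job is handed in when it is done.

```bash
mkdir -p pics
cat > h.py <<'E'
import numpy as np, cv2
from station import sensors, capture, get_calibration, ticket, search_frame
def proj(c,P):
    P=np.atleast_2d(P).astype(float); W=np.array(c["world_to_cam"]); K=np.array(c["intrinsics"])
    q=P@W[:3,:3].T+W[:3,3]; q=q*[1,-1,-1]; p=q@K.T; return p[:,:2]/p[:,2:]
def ray(c,uv,z):
    W=np.array(c["world_to_cam"]); K=np.array(c["intrinsics"]); R=W[:3,:3]; o=-R.T@W[:3,3]
    d=R.T@(np.linalg.inv(K)@[uv[0],uv[1],1]*np.array([1,-1,-1])); return o+d*(z-o[2])/d[2]
E
python3 - <<'E'
from h import *
ims=[]
for n in ["scene","top"]:
    cv2.imwrite(f"pics/{n}0.png",capture(n)); c=get_calibration(n)
    print(n,[k for k in c])
    for q in ["cartridge_a","port","tray"]:
        for r in search_frame(q,n): print(n,q,np.round(r["location"]),round(r["conf"],2),np.round(proj(c,r["location"])[0]))
s=sensors.observe();print(s["t"],np.round(s["eef_rot"],3),s["width"])
E
```

```text
scene ['intrinsics', 'world_to_cam']
scene cartridge_a [440. 320.  21.] 0.87 [208. 280.]
scene cartridge_a [455. -91.  14.] 0.48 [321. 212.]
scene port [442. 322.  11.] 0.81 [208. 283.]
scene port [453. -90.  12.] 0.56 [322. 213.]
scene tray [468. 134.   3.] 0.79 [262. 246.]
top ['intrinsics', 'world_to_cam']
top cartridge_a [ 465. -364.   10.] 0.82 [405. 202.]
top cartridge_a [ 437. -233.    5.] 0.71 [358. 212.]
top cartridge_a [458. -94.  18.] 0.67 [307. 204.]
top cartridge_a [ 458. -523.   10.] 0.55 [463. 205.]
top port [ 459. -522.   13.] 0.78 [463. 205.]
top port [454. -93.  11.] 0.74 [307. 206.]
top port [446. 312.  15.] 0.74 [158. 208.]
0.4 [[ 0.97   0.241 -0.   ]
 [ 0.241 -0.97   0.   ]
 [ 0.    -0.    -1.   ]] 85.28258167183881
```

View pics/scene0.png

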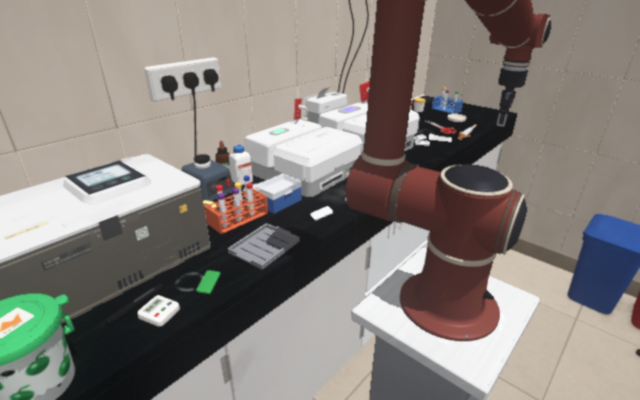

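View pics/top0.png

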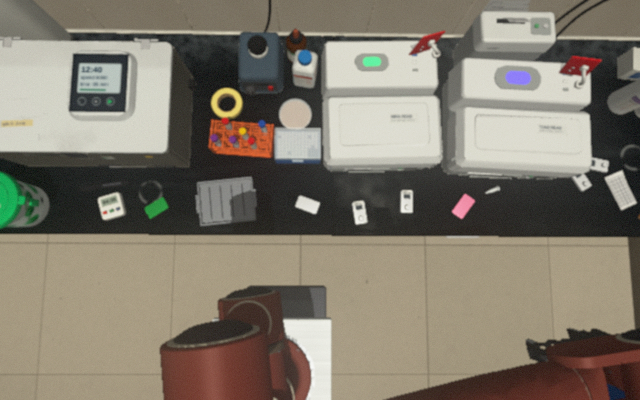

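Scene picture: robot and bench, with the tray at (262,246) and a plain white piece at (321,213). Top picture: the cartridge-like things are white plain (307,204), white with ports face up (360,212) and (406,201), pink (463,205) and green (156,207). The timer at (110,207) isn't one. I choose the plain white one at (307,204), at about (456,-93), and check it in a crop.

Run:
```python
from h import *
im=cv2.imread("pics/top0.png"); c=get_calibration("top")
cv2.imwrite("pics/crop0.png",cv2.resize(im[170:235,185:385],None,fx=4,fy=4,interpolation=cv2.INTER_CUBIC))
W=np.array(c["world_to_cam"]);print(-W[:3,:3].T@W[:3,3]); print(np.round(W[:3,:3],2))
m=(im[190:220,290:325].min(2)>130).astype(np.uint8)
p=cv2.findNonZero(m).reshape(-1,2)+[290,190]
r=cv2.minAreaRect(p.astype(np.float32));b=cv2.boxPoints(r)
for q in b: print(q,np.round(ray(c,q,12),1))
print(np.round(ray(c,r[0],14),1))
for uv in [(197,180),(254,178),(256,219),(200,223)]: print(uv,np.round(ray(c,uv,15),0))
```

```text
[ 334.27235508  -94.81947756 1131.11249503]
[[ 0.   -1.    0.02]
 [ 0.99  0.01  0.11]
 [-0.11  0.02  0.99]]
[294.35617 206.38354] [451.4 -58.6  12. ]
[298.8356  194.43835] [484.4 -70.5  12. ]
[319.9863  202.36987] [ 462.9 -128.7   12. ]
[315.50687 214.31506] [ 430.  -116.5   12. ]
[456.9 -93.6  14. ]
(197, 180) [522. 208.  15.]
(254, 178) [529.  53.  15.]
(256, 219) [416.  45.  15.]
(200, 223) [404. 196.  15.]
```

View pics/crop0.png

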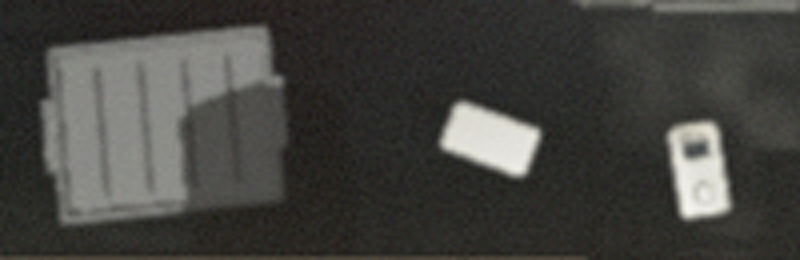

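The crop confirms it: the plain white back is at crop (490,140). The neighbour at (700,170) shows a window and port, so it's face up, and the dark patch in the tray is a shadow. Next I write a row planner and hover over the cartridge.

```bash
cat >> h.py <<'E'
from scipy.spatial.transform import Rotation as Ro
def unit(v): v=np.array(v,float); return v/np.linalg.norm(v)
def frame(y,z): # tool y, z directions
    z=unit(z); y=unit(np.array(y)-np.dot(y,z)*z); return np.column_stack([np.cross(y,z),y,z])
def plan(P,R,N,p0=None,R0=None):
    s=sensors.observe(); p0=np.array(s["tcp_pos"]) if p0 is None else p0; R0=np.array(s["eef_rot"]) if R0 is None else R0
    w=Ro.from_matrix(R0.T@R).as_rotvec()/N; S=Ro.from_rotvec(w).as_matrix()
    M=sum(np.linalg.matrix_power(S,k) for k in range(N)); d=np.linalg.solve(M,R0.T@(np.array(P)-p0))
    print(N,"x",np.round(d/750,4).tolist(),np.round(w/.5,3).tolist(),"mm/row",round(np.linalg.norm(d),1),"deg/row",round(np.degrees(np.linalg.norm(w)),2))
E
python3 - <<'E'
from h import *
plan([450,-100,230],frame([.938,-.347,0],[0,0,-1]),14)
E
```

```text
14 x [0.0549, -0.0195, 0.0017] [-0.0, -0.0, -0.139] mm/row 43.7 deg/row 3.98
```

```bash
r='[0.055,-0.0195,0.0017,0,0,-0.139,1]'; python3 -m pendant '[[0.055,-0.0195,0.0017,0,0,-0.139,1],[0.055,-0.0195,0.0017,0,0,-0.139,1],[0.055,-0.0195,0.0017,0,0,-0.139,1],[0.055,-0.0195,0.0017,0,0,-0.139,1],[0.055,-0.0195,0.0017,0,0,-0.139,1],[0.055,-0.0195,0.0017,0,0,-0.139,1],[0.055,-0.0195,0.0017,0,0,-0.139,1]]' && python3 -m pendant '[[0.055,-0.0195,0.0017,0,0,-0.139,1],[0.055,-0.0195,0.0017,0,0,-0.139,1],[0.055,-0.0195,0.0017,0,0,-0.139,1],[0.055,-0.0195,0.0017,0,0,-0.139,1],[0.055,-0.0195,0.0017,0,0,-0.139,1],[0.055,-0.0195,0.0017,0,0,-0.139,1],[0.055,-0.0195,0.0017,0,0,-0.139,1],[0,0,0,0,0,0,1],[0,0,0,0,0,0,1]]'
python3 - <<'E'
from h import *
s=sensors.observe();print(s["t"],s["tcp_pos"],np.round(s["joints"],3))
c=get_calibration("wrist"); im=capture("wrist"); cv2.imwrite("pics/w1.png",im)
W=np.array(c["world_to_cam"]);print(-W[:3,:3].T@W[:3,3]); print(np.round(W[2,:3],2))
for r in search_frame("cartridge_a","wrist"): print(np.round(r["location"]),r["conf"],proj(c,r["location"]))
m=(im.min(2)>150).astype(np.uint8)
for k in cv2.findContours(m,cv2.RETR_EXTERNAL,cv2.CHAIN_APPROX_SIMPLE)[0]:
    if cv2.contourArea(k)>800:
        q=cv2.minAreaRect(k); print(q); 
        for z in (12,): print([np.round(ray(c,b,z),1).tolist() for b in cv2.boxPoints(q)])
E
```

```text
t: 1.1
tcp_pos: [364.8, -388.9, 239.5]
eef_rot: [[0.743, 0.669, 0.0], [0.669, -0.743, -0.0], [0.0, 0.001, -1.0]]
ft_force: [0.3, 0.9, -0.4]
width: 85.4
grip_force: 0.0
t: 2.0
tcp_pos: [451.0, -99.1, 230.6]
eef_rot: [[0.345, 0.939, 0.0], [0.939, -0.345, -0.001], [-0.001, 0.001, -1.0]]
ft_force: [0.6, -0.0, -0.3]
width: 85.6
grip_force: 0.0
2.0 [450.9883355  -99.12300905 230.60370504] [-3.770e-01 -3.450e-01  1.999e+00 -1.000e-03  1.487e+00 -2.500e-02]
[474.89633775 -31.8821165  355.91676781]
[0.1  0.26 0.96]
[ 470. -358.    6.] 0.87 [[391.38319578 328.06685431]]
[460. -89.  16.] 0.69 [[325.28575933 167.76426455]]
[ 440. -234.    7.] 0.58 [[346.58244578 266.87790208]]
((492.65386962890625, 378.26922607421875), (61.14912033081055, 23.442562103271484), 60.2551155090332)
[[566.0, -445.8, 12.0], [599.9, -434.5, 12.0], [626.6, -558.5, 12.0], [590.7, -572.7, 12.0]]
((279.25, 310.25), (63.87800979614258, 78.10826110839844), 71.56504821777344)
[[272.4, -213.3, 12.0], [386.9, -212.7, 12.0], [378.8, -318.6, 12.0], [255.4, -322.5, 12.0]]
((344.8000183105469, 268.6000061035156), (20.57182502746582,
[... 1258 characters left out ...]
, 131.6, 12.0], [379.7, 130.5, 12.0], [379.7, 34.2, 12.0], [262.4, 31.8, 12.0]]
((299.6269226074219, 22.21761703491211), (24.473731994628906, 80.04349517822266), 59.74356460571289)
[[442.7, 78.2, 12.0], [527.2, 87.7, 12.0], [533.1, 64.6, 12.0], [447.2, 54.1, 12.0]]
((262.0, 15.5), (31.0, 88.0), 90.0)
[[413.6, 121.2, 12.0], [502.4, 88.5, 12.0], [491.8, 61.0, 12.0], [400.6, 94.6, 12.0]]
((131.0, 19.5), (39.0, 106.0), 90.0)
[[272.3, 173.2, 12.0], [379.3, 133.8, 12.0], [361.6, 100.5, 12.0], [250.9, 141.3, 12.0]]
((41.802490234375, 36.33887481689453), (52.16191101074219, 94.83983612060547), 65.77225494384766)
[[161.1, 181.7, 12.0], [272.3, 180.0, 12.0], [268.5, 133.0, 12.0], [152.2, 133.0, 12.0]]
```

View pics/w1.png

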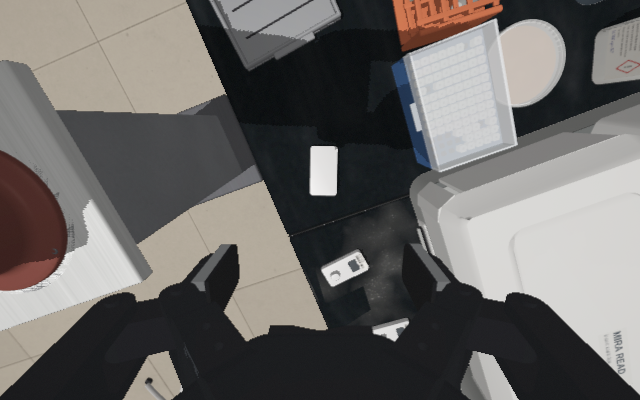

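The wrist picture shows the plain white cartridge at (323,170), aligned with the fingers, and its position agrees with the top camera. Plan: tilt the tool 20° and grip near the port end. That way, once the cartridge is upright and leaning on its back side, the gripper body stays well above the tray.

Run:
```python
from h import *
u=unit([.352,.936,0]); z=u*np.sin(np.radians(20))-np.array([0,0,np.cos(np.radians(20))]); R=frame([.936,-.352,0],z)
T=np.array([449.3,-111.8,21.7])
plan(T-60*z,R,5); plan(T,R,4,T-60*z,R)
```

```text
5 x [-0.0141, 0.0006, 0.0393] [-0.0, 0.14, 0.002] mm/row 31.3 deg/row 4.01
4 x [0.0, 0.0, 0.02] [0.0, 0.0, 0.0] mm/row 15.0 deg/row 0.0
```

```bash
python3 -m pendant '[[-0.0141,0.0006,0.0393,0,0.14,0.002,0.4],[-0.0141,0.0006,0.0393,0,0.14,0.002,0.4],[-0.0141,0.0006,0.0393,0,0.14,0.002,0.4],[-0.0141,0.0006,0.0393,0,0.14,0.002,0.4],[-0.0141,0.0006,0.0393,0,0.14,0.002,0.4],[0,0,0,0,0,0,0.4],[0,0,0,0,0,0,0.4]]'
python3 - <<'E'
from h import *
s=sensors.observe();print(s["t"],s["tcp_pos"],np.round(s["joints"],3))
c=get_calibration("wrist"); im=capture("wrist")
u=unit([.352,.936,0]); z=u*np.sin(np.radians(20))-np.array([0,0,np.cos(np.radians(20))]); R=frame([.936,-.352,0],z)
T=np.array([449.3,-111.8,21.7]); plan(T,R,4)
tip=T+17*z
for P in (T,tip,T+10*z): 
    p=proj(c,P)[0]; cv2.circle(im,tuple(int(v) for v in p),2,(0,0,255),-1)
g=(im.min(2)>150).astype(np.uint8)
for k in cv2.findContours(g,cv2.RETR_EXTERNAL,cv2.CHAIN_APPROX_SIMPLE)[0]:
    q=cv2.minAreaRect(k); w=ray(c,q[0],12)
    if 300<cv2.contourArea(k) and np.linalg.norm(w[:2]-[456,-93])<40: print([np.round(ray(c,b,12),1).tolist() for b in cv2.boxPoints(q)])
cv2.imwrite("pics/w2.png",im)
E
```

```text
t: 2.8
tcp_pos: [441.6, -131.3, 77.8]
eef_rot: [[0.333, 0.935, 0.119], [0.878, -0.354, 0.321], [0.342, -0.002, -0.94]]
ft_force: [0.1, 1.0, 0.3]
width: 59.5
grip_force: 0.0
2.8 [ 441.55835522 -131.34045281   77.81070129] [-0.645 -0.143  2.133  0.35   1.273 -0.407]
4 x [-0.0001, -0.0002, 0.0204] [0.0, 0.0, -0.0] mm/row 15.3 deg/row 0.02
[[451.0, -59.2, 12.0], [481.7, -70.9, 12.0], [460.7, -125.3, 12.0], [430.6, -113.9, 12.0]]
```

View pics/w2.png

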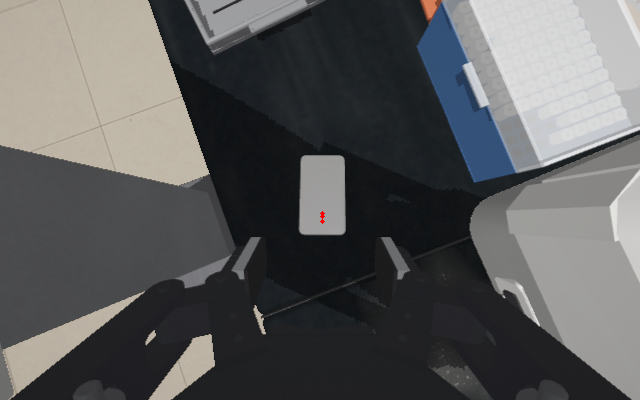

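The grasp point sits centred on the port end of the cartridge. Before gripping, I check which wrist branch the turn needs, using a simple orientation model.

```bash
cat >> h.py <<'E'
def Rw(j,s4): 
    return Ro.from_euler("Z",j[0])*Ro.from_euler("Y",j[1]+j[2])*Ro.from_euler("Z",s4*j[3])*Ro.from_euler("Y",j[4])*Ro.from_euler("Z",j[5]+np.pi/2)
E
python3 - <<'E'
from h import *
s=sensors.observe(); R=np.array(s["eef_rot"]); j=s["joints"]
for s4 in (1,-1): print(s4,np.abs(Rw(j,s4).as_matrix()-R).max())
S4=1 if np.abs(Rw(j,1).as_matrix()-R).max()<.05 else -1
for az in (60,90,120,-60,-90,-120):
  a=np.radians(az);h=np.array([np.cos(a),np.sin(a),0]);z=h*np.cos(.38)-np.array([0,0,np.sin(.38)])
  for sx in (1,-1):
    x=unit(sx*(-h*np.sin(.38)-np.array([0,0,np.cos(.38)]))); Rf=np.column_stack([x,np.cross(z,x),z])
    for j1,j23 in (((-.6,1.9),(-.3,2.1)) if az>0 else ((.5,1.9),(.7,2.1))):
      e=(Ro.from_euler("ZY",[j1,j23]).inv()*Ro.from_matrix(Rf)).as_euler("ZYZ")
      o=[]
      for q4,q5,q6 in ((e[0],e[1],e[2]),(e[0]+np.pi,-e[1],e[2]+np.pi)):
        w=lambda v:(v+np.pi)%(2*np.pi)-np.pi
        q4=S4*w(q4); q4=q4+2*np.pi if q4<-1.02 else q4
        o.append(np.round([q4,q5,w(q6-np.pi/2)],2).tolist())
      print(az,sx,j1,j23,o)
E
```

```text
1 4.440892098500626e-16
-1 0.5771597388711379
60 1 -0.6 1.9 [[1.19, 1.52, 2.81], [4.33, -1.52, -0.33]]
60 1 -0.3 2.1 [[1.34, 1.2, 2.7], [4.48, -1.2, -0.44]]
60 -1 -0.6 1.9 [[1.19, 1.52, -0.33], [4.33, -1.52, 2.81]]
60 -1 -0.3 2.1 [[1.34, 1.2, -0.44], [4.48, -1.2, 2.7]]
90 1 -0.6 1.9 [[0.97, 1.96, 2.57], [4.12, -1.96, -0.57]]
90 1 -0.3 2.1 [[1.09, 1.62, 2.54], [4.24, -1.62, -0.6]]
90 -1 -0.6 1.9 [[0.97, 1.96, -0.57], [4.12, -1.96, 2.57]]
90 -1 -0.3 2.1 [[1.09, 1.62, -0.6], [4.24, -1.62, 2.54]]
120 1 -0.6 1.9 [[0.57, 2.31, 2.16], [3.72, -2.31, -0.98]]
120 1 -0.3 2.1 [[0.76, 1.98, 2.27], [3.9, -1.98, -0.88]]
120 -1 -0.6 1.9 [[0.57, 2.31, -0.98], [3.72, -2.31, 2.16]]
120 -1 -0.3 2.1 [[0.76, 1.98, -0.88], [3.9, -1.98, 2.27]]
-60 1 0.5 1.9 [[5.07, 1.43, 0.3], [1.93, -1.43, -2.84]]
-60 1 0.7 2.1 [[5.13, 1.52, 0.55], [1.99, -1.52, -2.59]]
-60 -1 0.5 1.9 [[5.07, 1.43, -2.84], [1.93, -1.43, 0.3]]
-60 -1 0.7 2.1 [[5.13, 1.52, -2.59], [1.99, -1.52, 0.55]]
-90 1 0.5 1.9 [[5.26, 1.88, 0.51], [2.12, -1.88, -2.63]]
-90 1 0.7 2.1 [[-0.85, 1.91, 0.8], [2.29, -1.91, -2.35]]
-90 -1 0.5 1.9 [[5.26, 1.88, -2.63], [2.12, -1.88, 0.51]]
-90 -1 0.7 2.1 [[-0.85, 1.91, -2.35], [2.29, -1.91, 0.8]]
-120 1 0.5 1.9 [[-0.67, 2.25, 0.88], [2.47, -2.25, -2.26]]
-120 1 0.7 2.1 [[-0.39, 2.17, 1.21], [2.75, -2.17, -1.94]]
-120 -1 0.5 1.9 [[-0.67, 2.25, -2.26], [2.47, -2.25, 0.88]]
-120 -1 0.7 2.1 [[-0.39, 2.17, -1.94], [2.75, -2.17, 1.21]]
```

The model matches exactly. Gripping as I am now, the end pose with the tool pointing left fits the ranges (j4≈1, j5≈1.7, j6≈2.55), after a yaw of about +159° about tool z. Descend and grip.

```bash
python3 -m pendant '[[0,0,0.0204,0,0,0,0.3],[0,0,0.0204,0,0,0,0.2],[0,0,0.0204,0,0,0,0.1],[0,0,0.0204,0,0,0,0.1],[0,0,0,0,0,0,0.1]]' 40 && python3 -m pendant '[[0,0,0,0,0,0,-1],[0,0,0,0,0,0,-1],[0,0,0,0,0,0,-1],[0,0,0,0,0,0,-1],[0,0,0,0,0,0,-1],[0,0,0,0,0,0,-1]]' 40
```

```text
t: 3.35
tcp_pos: [449.8, -109.9, 21.0]
eef_rot: [[0.329, 0.937, 0.119], [0.88, -0.35, 0.321], [0.342, -0.0, -0.94]]
ft_force: [0.3, -0.0, -0.5]
width: 47.0
grip_force: 0.0
t: 3.95
tcp_pos: [450.7, -111.3, 22.2]
eef_rot: [[0.33, 0.936, 0.123], [0.88, -0.352, 0.32], [0.343, 0.002, -0.939]]
ft_force: [0.6, 0.4, 6.6]
width: 32.6
grip_force: 41.8
```

Gripped (width 32.6, force 41.8 N). Lift, then plan the yaw and tilt.

```bash
python3 -m pendant '[[0.0152,0,-0.0417,0,0,0,-1],[0.0152,0,-0.0417,0,0,0,-1],[0.0152,0,-0.0417,0,0,0,-1],[0.0152,0,-0.0417,0,0,0,-1],[0,0,0,0,0,0,-1]]'
cat >> h.py <<'E'
Rg=frame([.936,-.352,.002],[.123,.320,-.939]); Tg=np.array([450.7,-111.3,22.2]) # pose at grip
u=unit([.352,.936,0]); up=np.array([0,0,1.]); t=np.radians(10)
xc=u*np.cos(t)-up*np.sin(t); yc=np.cross(-up,u); C=np.column_stack([xc,yc,np.cross(xc,yc)]) # cartridge axes at grip
RTC=Rg.T@C; Qt=np.array([0,0,10.]) # cartridge point (-16.5,0,4) in tool frame
def final(lean,az,piv):
    a=np.radians(az);h=np.array([np.cos(a),np.sin(a),0]);l=np.radians(lean)
    x=-up*np.cos(l)+h*np.sin(l); z=h*np.cos(l)+up*np.sin(l); Cf=np.column_stack([x,np.cross(z,x),z]); R=Cf@RTC.T
    return R, np.array(piv)-R@Qt-Cf@np.array([47.5,0,-4.])
E
python3 - <<'E'
from h import *
s=sensors.observe();print(s["t"],np.round(s["tcp_pos"]),np.round(s["joints"],2),s["width"],s["grip_force"])
Rf,Pf=final(12,90,[468,159,6]); print(np.round(Rf,2),np.round(Pf,1))
RB=frame(Rf[:,1],[0,0,-1]); PB=np.array([460,-40,170.])
plan(PB,RB,20)
PC=Pf+[0,0,60]; plan(PC,Rf,10,PB,RB)
E
```

```text
t: 4.45
tcp_pos: [452.0, -112.5, 159.1]
eef_rot: [[0.328, 0.936, 0.128], [0.881, -0.352, 0.316], [0.341, 0.009, -0.94]]
ft_force: [0.8, 0.3, -0.2]
width: 32.7
grip_force: 41.2
4.45 [ 452. -112.  159.] [-0.6  -0.26  2.09  0.34  1.41 -0.31] 32.66861176687702 41.23068451881409
[[ 0.   -1.   -0.  ]
 [-0.31 -0.    0.95]
 [-0.95  0.   -0.31]] [468.  143.5  56.4]
20 x [0.0, -0.007, -0.0001] [-0.048, -0.01, 0.274] mm/row 5.2 deg/row 7.98
10 x [-0.018, -0.0011, 0.0204] [-0.0, -0.251, 0.0] mm/row 20.4 deg/row 7.19
```

```bash
python3 -m pendant '[[0,-0.007,0,-0.048,-0.01,0.274,-1],[0,-0.007,0,-0.048,-0.01,0.274,-1],[0,-0.007,0,-0.048,-0.01,0.274,-1],[0,-0.007,0,-0.048,-0.01,0.274,-1],[0,-0.007,0,-0.048,-0.01,0.274,-1],[0,-0.007,0,-0.048,-0.01,0.274,-1],[0,-0.007,0,-0.048,-0.01,0.274,-1],[0,-0.007,0,-0.048,-0.01,0.274,-1],[0,-0.007,0,-0.048,-0.01,0.274,-1],[0,-0.007,0,-0.048,-0.01,0.274,-1]]' && python3 -m pendant '[[0,-0.007,0,-0.048,-0.01,0.274,-1],[0,-0.007,0,-0.048,-0.01,0.274,-1],[0,-0.007,0,-0.048,-0.01,0.274,-1],[0,-0.007,0,-0.048,-0.01,0.274,-1],[0,-0.007,0,-0.048,-0.01,0.274,-1],[0,-0.007,0,-0.048,-0.01,0.274,-1],[0,-0.007,0,-0.048,-0.01,0.274,-1],[0,-0.007,0,-0.048,-0.01,0.274,-1],[0,-0.007,0,-0.048,-0.01,0.274,-1],[0,-0.007,0,-0.048,-0.01,0.274,-1]]'
python3 - <<'E'
from h import *
s=sensors.observe();print(s["t"],np.round(s["joints"],2))
Rf,Pf=final(12,90,[468,159,6])
plan(Pf+[0,0,60],Rf,10)
E
```

```text
t: 5.45
tcp_pos: [421.7, -70.4, 156.9]
eef_rot: [[0.965, -0.181, 0.189], [-0.203, -0.973, 0.109], [0.164, -0.144, -0.976]]
ft_force: [-0.7, -0.8, -0.4]
width: 32.7
grip_force: 41.2
t: 6.45
tcp_pos: [456.8, -37.1, 162.0]
eef_rot: [[0.001, -1.0, -0.011], [-1.0, -0.001, 0.005], [-0.005, 0.01, -1.0]]
ft_force: [0.8, -0.9, 1.0]
width: 32.8
grip_force: 41.2
6.45 [-0.24 -0.29  2.07  0.    1.37  2.9 ]
10 x [-0.0182, -0.0016, 0.0193] [0.002, -0.25, -0.002] mm/row 19.9 deg/row 7.17
```

```bash
python3 -m pendant '[[-0.018,-0.0016,0.0193,0.002,-0.25,-0.002,-1],[-0.018,-0.0016,0.0193,0.002,-0.25,-0.002,-1],[-0.018,-0.0016,0.0193,0.002,-0.25,-0.002,-1],[-0.018,-0.0016,0.0193,0.002,-0.25,-0.002,-1],[-0.018,-0.0016,0.0193,0.002,-0.25,-0.002,-1]]' && python3 -m pendant '[[-0.018,-0.0016,0.0193,0.002,-0.25,-0.002,-1],[-0.018,-0.0016,0.0193,0.002,-0.25,-0.002,-1],[-0.018,-0.0016,0.0193,0.002,-0.25,-0.002,-1],[-0.018,-0.0016,0.0193,0.002,-0.25,-0.002,-1],[-0.018,-0.0016,0.0193,0.002,-0.25,-0.002,-1],[0,0,0,0,0,0,-1],[0,0,0,0,0,0,-1]]'
python3 - <<'E'
from h import *
s=sensors.observe();print(s["t"],np.round(s["joints"],2))
Rf,Pf=final(12,90,[468,159,6])
plan(Pf,Rf,4)
a=capture("scene")[150:300,170:410]; b=capture("wrist")
cv2.imwrite("pics/mid.png",np.vstack([cv2.resize(a,(480,300),interpolation=cv2.INTER_CUBIC),cv2.resize(b,(480,300))]))
E
```

```text
t: 6.95
tcp_pos: [461.9, 45.4, 109.9]
eef_rot: [[0.005, -1.0, -0.007], [-0.805, -0.008, 0.593], [-0.593, 0.002, -0.805]]
ft_force: [0.3, 0.3, -1.2]
width: 33.0
grip_force: 41.2
t: 7.65
tcp_pos: [466.8, 142.2, 115.6]
eef_rot: [[0.006, -1.0, -0.007], [-0.313, -0.008, 0.95], [-0.95, -0.003, -0.313]]
ft_force: [1.0, -0.4, -0.1]
width: 32.7
grip_force: 41.3
7.65 [-0.38  0.15  2.11  1.08  1.65  2.37]
4 x [0.0186, -0.0004, 0.0066] [0.002, -0.002, 0.002] mm/row 14.8 deg/row 0.11
```

View pics/mid.png

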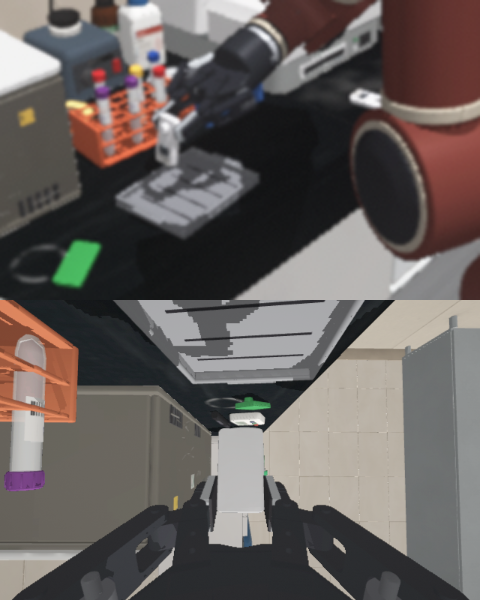

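The upper half shows the cartridge upright over the tray with its port end on top. In the wrist half its back, at (242,470), faces the gripper straight on. Lower it.

```bash
python3 -m pendant '[[0.0186,0,0.0066,0,0,0,-1],[0.0186,0,0.0066,0,0,0,-1],[0.0186,0,0.0066,0,0,0,-1],[0.0178,0,0.006,0,0,0,-1],[0,0,0,0,0,0,-1],[0,0,0,0,0,0,-1]]'
```

```text
t: 8.35
tcp_pos: [468.2, 143.2, 59.0]
eef_rot: [[0.009, -1.0, -0.006], [-0.312, -0.008, 0.95], [-0.95, -0.007, -0.312]]
ft_force: [-0.6, 0.2, 0.7]
width: 33.0
grip_force: 41.3
```

```bash
python3 -m pendant '[[0.0025,0,0.0008,0,0,0,-1],[0,0,0,0,0,0,-1]]'
```

```text
t: 8.55
tcp_pos: [468.1, 143.3, 56.9]
eef_rot: [[0.009, -1.0, -0.006], [-0.312, -0.008, 0.95], [-0.95, -0.007, -0.312]]
ft_force: [0.5, 0.4, -1.2]
width: 32.6
grip_force: 41.3
```

```bash
python3 -m pendant '[[0.0019,0,0.0006,0,0,0,-1],[0,0,0,0,0,0,-1]]'; python3 -m pendant '[[0.0013,0,0.0004,0,0,0,-1],[0,0,0,0,0,0,-1]]' | head -4
```

```text
t: 8.75
tcp_pos: [467.7, 143.6, 54.9]
eef_rot: [[0.008, -1.0, -0.006], [-0.311, -0.008, 0.95], [-0.95, -0.006, -0.311]]
ft_force: [-0.3, 0.8, 0.4]
width: 32.7
grip_force: 41.3
t: 8.95
tcp_pos: [467.6, 143.6, 53.7]
eef_rot: [[0.007, -1.0, -0.006], [-0.311, -0.008, 0.95], [-0.95, -0.005, -0.311]]
ft_force: [-0.0, 0.2, 0.1]
```

```bash
python3 -m pendant '[[0.0013,0,0.0004,0,0,0,-1],[0,0,0,0,0,0,-1]]' | head -4;  python3 -m pendant '[[0.0013,0,0.0004,0,0,0,-1],[0,0,0,0,0,0,-1]]' | head -4
python3 -m pendant '[[0.0006,0,0.0002,0,0,0,-1],[0,0,0,0,0,0,-1]]' | head -4
```

```text
t: 9.15
tcp_pos: [467.7, 143.6, 53.3]
eef_rot: [[0.008, -1.0, -0.007], [-0.309, -0.009, 0.951], [-0.951, -0.005, -0.309]]
ft_force: [-1.5, -0.4, 3.5]
t: 9.35
tcp_pos: [467.8, 143.6, 53.2]
eef_rot: [[0.009, -1.0, -0.007], [-0.307, -0.01, 0.952], [-0.952, -0.006, -0.307]]
ft_force: [-2.8, -1.2, 8.1]
t: 9.55
tcp_pos: [467.8, 143.6, 53.1]
eef_rot: [[0.009, -1.0, -0.008], [-0.306, -0.01, 0.952], [-0.952, -0.006, -0.306]]
ft_force: [-3.6, -2.3, 10.9]
```

It has touched the floor. Ease off and release in place, then look.

```bash
python3 -m pendant '[[-0.0025,0,-0.0008,0,0,0,-1],[0,0,0,0,0,0,-1],[0,0,0,0,0,0,0.6],[0,0,0,0,0,0,0.6],[0,0,0,0,0,0,0.6],[0,0,0,0,0,0,0.6],[0,0,0,0,0,0,0.6],[0,0,0,0,0,0,0.6]]'
python3 - <<'E'
from h import *
a=capture("scene")[200:275,210:330]; b=capture("wrist")
cv2.imwrite("pics/rel.png",np.vstack([cv2.resize(a,(480,300),interpolation=cv2.INTER_CUBIC),cv2.resize(b,(480,300))]))
E
```

```text
t: 10.35
tcp_pos: [467.7, 143.5, 53.1]
eef_rot: [[0.008, -1.0, -0.006], [-0.311, -0.008, 0.95], [-0.95, -0.005, -0.311]]
ft_force: [0.8, -0.4, 0.0]
width: 68.5
grip_force: 0.0
```

View pics/rel.png

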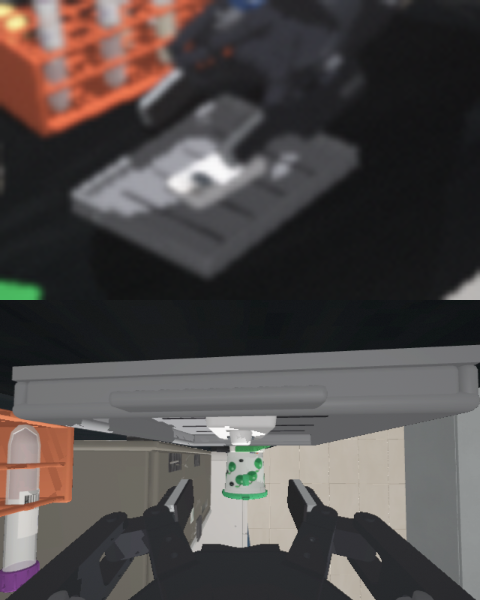

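It fell onto its back: the port stub at (240,437) points up in the wrist view, and the face shows at (200,175) in the scene half. Raise the arm straight up and check.

```bash
python3 -m pendant '[[-0.05,0,-0.0164,0,0,0,0.6],[-0.05,0,-0.0164,0,0,0,0.6],[-0.05,0,-0.0164,0,0,0,0.6],[-0.03,0,-0.05,0,0,0,0.6],[-0.03,0,-0.05,0,0,0,0.6],[-0.03,0,-0.05,0,0,0,0.6],[0,0,0,0,0,0,0.6]]'
python3 - <<'E'
from h import *
im=capture("top"); c=get_calibration("top")
for q in ("port","cartridge_b"):
  for r in search_frame(q,"top"): print(q,np.round(r["location"]),round(r["conf"],2))
a=capture("scene")[200:275,210:330]
cv2.imwrite("pics/fin.png",np.vstack([cv2.resize(a,(640,300)[:2],interpolation=cv2.INTER_CUBIC),cv2.resize(im[165:235,185:425],(640,187),interpolation=cv2.INTER_CUBIC)]))
for uv in [(197,182),(253,178),(256,219),(200,224)]: print(np.round(ray(c,uv,15)))
E
```

```text
t: 11.15
tcp_pos: [469.6, 54.4, 275.6]
eef_rot: [[0.016, -1.0, -0.0], [-0.315, -0.005, 0.949], [-0.949, -0.015, -0.315]]
ft_force: [-0.7, 0.3, -0.1]
width: 68.4
grip_force: 0.0
port [449. 312.  15.] 0.81
port [466. 139.  10.] 0.77
port [ 455. -519.   16.] 0.75
cartridge_b [ 455. -519.   12.] 0.84
cartridge_b [ 469. -367.   13.] 0.74
cartridge_b [445. 318.  12.] 0.68
[516. 208.  15.]
[529.  56.  15.]
[416.  45.  15.]
[402. 196.  15.]
```

View pics/fin.png

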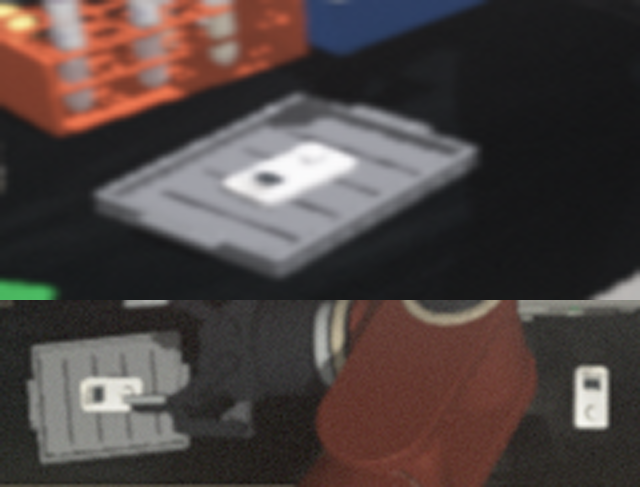

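The cartridge lies face up and flat in the middle of the tray, at (290,173) in the scene half and (110,394) in the top half, and nothing touches it. The right-hand cartridge hasn't moved. The arm hides the other, but the wrist felt no contact near it. Hand in.

```bash
python3 -c "
from station import ticket
print(ticket.finish_job())"
```

```text
the job is handed in; nothing more can be done
None
```

The cartridge now lies face up and flat near the middle of the tray, released and clear of the robot, and the job is handed in at about 11 s; one other cartridge was seen still in place, the second was hidden by the arm in the last picture, and no contact force was felt.

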